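# Clear the run-out tape roll from the packing stand

### The job

On the takeaway counter's tape stand, one of the two rolls of sealing tape is nearly used up. Swing the stand's keeper bar a quarter turn clear of the posts, slide the nearly used-up (thinner) roll up off its post and set it down gently, not dropped, flat on the floor of the empty rectangular tub that stands by itself beside the stand (not in the stack at the far edge); then swing the keeper bar back fully over the posts. Leave the full roll on its post and the other things on the counter undisturbed.

Things in the scene. Friction and masses are not known exactly. Their poses are not given: they have to be found in the camera images.
- stand: Dark steel tape stand, fixed to the counter. Base plate 100 (x) x 250 (y) x 18 mm high; origin at the centre of its underside. On the plate, on its y axis at y = +80 and y = -80 mm, stand two plain steel posts, 20 mm in diameter, with their tops 75 mm above the counter. A pillar at the centre carries the keeper bar.
- keeper (a joint): Angle of the keeper, an aluminium bar 180 x 20 x 8 mm turning at its middle on the stand's z axis. Underside 83 mm above the counter, top 91 mm. 0 = along the stand's y axis, over both posts (a stop); grows counterclockwise seen from above to 1.571 = square across the stand, between the posts (a stop). Slight friction, about 1 N at the knob; stays where it is left.
- keeper_knob (a point): Middle of the keeper's upright round black knob, 18 mm in diameter, 40 mm tall (from 91 to 131 mm above the counter); this point is 111 mm above the counter. It stands 80 mm from the pivot: over the post at the stand's -y end when the joint reads 0, on the stand's +x side when it reads 1.571.
- roll_low: The nearly used-up roll of brown paper tape: a rigid ring 44 mm in outer diameter, bore 28 mm, 36 mm tall, 30 g. Origin at the centre of its underside, z along its axis. Starts on one of the stand's two posts (either one), its underside on the base plate, 18 mm above the counter, with 8 mm of play on the post.
- roll_full: The full roll: same tape, a rigid ring 68 mm in outer diameter, bore 28 mm, 36 mm tall, 110 g, on the stand's other post. Origin at the centre of its underside.
- tub: Empty open clear plastic takeaway tub, loose, 200 (x) x 140 (y) x 50 mm high, walls and floor 4 mm, rim 12 mm wider overall along x and 10 mm along y; 150 g. Origin at the centre of its underside.
- shaker: White shaker, 42 mm in diameter, 68 mm tall; origin under its centre. Leave alone.
- mill: Dark wooden pepper shaker, 42 mm in diameter, 75 mm tall; origin under its centre. Leave alone.
- sauce: Amber sauce bottle, 56 mm in diameter, 170 mm tall; origin under its centre. Leave alone.
- round_tub: Empty round clear tub, 124 mm across the rim, 70 mm tall, with a steel spoon resting in it, fixed to it, its handle leaning out to 115 mm high; origin under its centre. Leave alone.
- mug: Blue mug, 76 mm in diameter, 90 mm tall; origin under its centre. Leave alone.
- spoon: White plastic spoon lying on the counter, 170 mm long. Leave alone.
- jar: Glass jar with a steel lid, 70 mm in diameter, 90 mm tall; origin under its centre. Leave alone.
Things that resemble listed ones, but are neither listed nor needed, are in the scene too. Of the things that look like the roll_low, the smallest one is meant.

How it is judged:
On the way, in this order (a step that is already met when the one before it is completed fails the run):
1. the keeper bar is swung clear of both posts (joint over 1.2 rad) (value of joint keeper above 1.2 rad), for 0.2 s.
2. the nearly used-up roll has been slid up off its post (underside above the post top) (z of roll_low in the frame of stand above 0.077 m), for 0.1 s.
3. the nearly used-up roll lies flat on the floor of the rectangular tub, released (x of roll_low in the frame of tub between -0.085 and 0.085 m and y of roll_low in the frame of tub between -0.055 and 0.055 m and z of roll_low in the frame of tub between -0.002 and 0.014 m and angle between roll_low's own z axis and vertical below 0.2 rad and angle between tub's own z axis and vertical below 0.1 rad and contact force between the fingers and roll_low below 0.1 N and linear speed of roll_low below 0.03 m/s), for 0.3 s.
At the end, for the whole second after the job is handed in: The nearly used-up roll lies flat (within 0.2 rad) and still on the floor of the upright rectangular tub, released; the keeper bar is back over the posts (within 0.15 rad) and still; the full roll is down on its post on the stand (within 6 mm of its seat, tilted less than 0.15 rad) (all of step 3 and z of roll_full in the frame of stand below 0.024 m and horizontal distance between roll_full and stand between 0.07 and 0.09 m and angle between roll_full's own z axis and vertical below 0.15 rad and value of joint keeper below 0.15 rad and velocity of joint keeper between -0.05 and 0.05 rad/s); the robot touches nothing.
It fails at once if the full roll is lifted more than 15 mm off its seat (z of roll_full in the frame of stand above 0.033 m).
It fails at once if the nearly used-up roll is dropped or flung (moving faster than 0.7 m/s out of the fingers) (linear speed of roll_low above 0.7 m/s and contact force between the fingers and roll_low below 0.05 N).
It fails at once if another thing on the counter is pushed more than 40 mm or knocked over (distance of any of shaker, mill, sauce, round_tub, mug, spoon, jar from where it was at the start of the episode above 0.04 m or angle between any of shaker, mill, sauce, round_tub, mug, jar's own z axis and vertical above 0.5 rad).
It also fails if it takes over 72 s, if anything falls off the work surface, if the arm or the gripper's body presses on something with over 40 N, if the wrist force passes 120 N, or if a joint passes its speed limit or range.

### The arm

A 7-joint arm with a two-finger parallel gripper is mounted at the origin on the work surface. World frame = base frame: x ahead of the robot, y to its left, z up, the work surface at z = 0. Lengths are in m, angles in rad, forces in N, time in s.
With the tool pointing down it reaches from about 0.425 to 0.925 m from the base axis. Payload 6.8 kg.
Tool frame: the origin (TCP) lies between the finger pads; the fingertips stand r.tcp_to_tips ahead of it and the grasp point (between the pads) is the TCP (r.tcp_to_tips is the distance from the TCP to the fingertips, in m); z points along the fingers, y is the line along which they close (so a half turn about z gives the same grasp; the last joint's range is limited). The gripper opens to 85 mm and grips with 20 to 120 N. Pads are 22 mm wide; open, the fingers measure 114 mm over their backs; the gripper's body (76 mm by 85 mm) begins 54 mm behind the grasp point. The pads swing forward as they close: fully open they stand 13 mm farther back than shut.
Start: joints at [1.218, 0.477, 0.022, 1.555, -0.011, 1.109, -0.083], TCP at [0.164, -0.655, 0.25] pointing down, gripper open.
Joint ranges: [-2.96, 2.96], [-0.34, 2.1], [-1.41, 1.46], [0.24, 2.44], [-1.37, 4.51], [0.17, 1.92], [-2.96, 2.96]. Speed limits (rad/s): [2.39, 2.39, 3.14, 3.14, 3.14, 3.14, 3.14].

### API

Orientations are given as a rotation vector (axis times angle).
In Python, from bench import r gives the robot as it stands.
- The arm moves only by the tool servo_tool, never from a script. Its argument "commands" is a list of rows, each a list of 2 entries, a list of its own where there are three numbers: the shift along the tool's x, y, z normalised to -1 to 1, where 1 is 250 mm, then the turn, a rotation vector about the tool's x, y, z normalised to -1 to 1, where 1 is 90 degrees. In form: [[[dx, dy, dz], [ax, ay, az]], ...]. A call has 1 to 20 rows; each row is the pose to reach, as a shift and turn from the pose commanded when the call began, along the tool's axes at that moment; what a row does not reach only later rows make up. A row lasts 1/10 s, in which the tool goes at most 50 mm and 8.59 degrees, less where a joint would pass 70% of its speed; a pose out of reach is approached as far as the arm can. A call with a number of a shift or a turn outside -1 to 1 is refused whole. A call with a gripper value outside its range is refused whole. "claw" is the closure, from 0 (fully open) to 1 (shut), set as the call begins (left out, the last holds). The fingers move at their own pace and stop on an object; "squeeze" is the grip in N (left out, the last holds). Time passes only in rows, so rows that repeat a pose let the fingers close. It gives the time, the measured TCP pose, the force, the opening and the grip force at its end, in the units of the state.
- r.get_obs(): the state, without advancing time (a new reading comes with each control period).
- r.grab_frame(name): name is "scene" or "top" or "wrist"; returns (picture, depth): 480x640x3 uint8, red, green, blue; 480x640 float32, m along the optical axis (not along the pixel's ray), 0 where there is no reading.
- r.camera_model(name): a dict with "fx", "fy", "cx", "cy" (pixels), "extrinsics" (4x4, takes a point from camera to world coordinates); the wrist camera has in their place "hand_eye" (4x4, takes a point from camera to tool coordinates, whose origin is the TCP and whose axes are the flange's). Camera axes: x right, y down, z forward; pixel columns grow to the right and rows downward; lengths in m; the calibration is good to about 2 mm. A picture is of the moment at which its call begins: read the wrist's pose just before it. camera_model takes no time and is no camera call.
- r.hand_in(): hands the job in; it is judged then, once.
Trained networks look in the newest picture that a camera, given by its name, has taken for a name from the list of things; names that differ only in an ending like _2 or _b are one class to them, and where a whole thing is asked for, a point or a joint stands for the part that bears it (a point fixed in the world has none). Each returns a list of dicts, best first, with "confidence" (0 to 1); they miss things now and then, are a little off and sometimes report something else, mostly with a low value. They report only what shows in the picture. A call takes as long as a camera call. They do not tell look-alikes from the thing itself.
- r.boxes_of(camera, target): "uv" ([column, row] in pixels, amid what is visible of it).
- r.mark_of(camera, target): "uv" ([column, row] in pixels: a listed point, or the origin of a listed thing).
The state is a dict: "clock": time; "joints": joint angles; "qvel": joint speeds; "tau": joint torques, N m; "tcp_pos": TCP position; "orientation": TCP orientation; "contact_force": force on the tool from outside, world axes, zero at the start; "moment": the same for the moment, N m; "grip_width": finger opening in m; "gripper_force": force on a finger pad.
Only numpy, scipy, OpenCV 4.12 (cv2) and the standard library are available. Lean on these libraries where they do the work, as an engineer would, in place of code of your own. Each camera call takes 0.05 s, during which the arm holds its last target. There are 200 camera calls.

## Working session

There is one attempt and no reset: what is moved stays moved. The work goes in short steps, Python scripts to look and compute and a tool call to move; the robot and the scene stay as the last step left them, time stands still between calls to the robot, and variables do not carry over. Pictures are saved under pics/ and viewed, at most 10 in all, crops included, and the job is handed in when it is done.

Besides the shell and the picture viewer there is one more tool, called after ">>>" by a JSON object that holds its "op" and its "data". servo_tool: Moves the arm, as the interface text tells. Scaled input: -1 to 1 covers 250 mm each way for a shift and 90 degrees each way for a turn. Its arguments: {"type":"object","properties":{"commands":{"type":"array"},"claw":{"type":"number"},"squeeze":{"type":"number"}},"required":["commands"]}

```bash
mkdir -p pics; cat > h.py <<'E'
import numpy as np, cv2
from scipy.spatial.transform import Rotation as R
from bench import r
def grab(n,tag=None):
    o=r.get_obs(); p,d=r.grab_frame(n)
    m=r.camera_model(n)
    if n=='wrist':
        T=np.eye(4);T[:3,:3]=R.from_rotvec(o['orientation']).as_matrix();T[:3,3]=o['tcp_pos'];E=T@np.array(m['hand_eye'])
    else:E=np.array(m['extrinsics'])
    if tag: cv2.imwrite(f'pics/{tag}.png',p[:,:,::-1])
    np.savez(f'/tmp/{n}.npz',p=p,d=d,E=E,K=[m['fx'],m['fy'],m['cx'],m['cy']])
    return p,d,E,m
def pt(E,m,uv,d=None,z=None):
    u,v=uv; ray=np.array([(u-m['cx'])/m['fx'],(v-m['cy'])/m['fy'],1])
    if z is not None:
        w=E[:3,:3]@ray; s=(z-E[2,3])/w[2]; return E[:3,3]+s*w
    return (E@np.append(ray*d[int(round(v)),int(round(u))],1))[:3]
E
python3 - <<'E'
from h import *
np.set_printoptions(precision=3,suppress=True)
o=r.get_obs();print({k:np.round(v,3) for k,v in o.items()},r.tcp_to_tips)
print(R.from_rotvec(o['orientation']).as_matrix())
for n in ['top','scene']:
    p,d,E,m=grab(n,n+'0')
    print(n,E[:3,3])
    if n=='top':
        for t in ['stand','keeper_knob','roll_low','roll_full','tub','shaker','mill','sauce','round_tub','mug','spoon','jar']:
            for b in r.mark_of(n,t)[:4]:
                uv=b['uv']
                print(t,np.round(uv),round(b['confidence'],2),pt(E,m,uv,d) if 0<=uv[0]<639 and 0<=uv[1]<479 else '')
E
```

```text
{'clock': np.float64(0.0), 'joints': array([ 1.218,  0.478,  0.022,  1.556, -0.012,  1.109, -0.083]), 'qvel': array([ 0.001, -0.002, -0.   ,  0.   ,  0.001,  0.001, -0.001]), 'tau': array([ -0.001, -59.645,   1.608, -28.12 ,   0.013,   0.01 ,  -0.   ]), 'tcp_pos': array([ 0.163, -0.654,  0.249]), 'orientation': array([-3.116, -0.383,  0.001]), 'contact_force': array([-0.304,  0.16 , -0.103]), 'moment': array([0.02 , 0.028, 0.022]), 'gripper_force': np.float64(0.0), 'grip_width': np.float64(0.085)} 0.019
[[ 0.97   0.242 -0.001]
 [ 0.242 -0.97   0.002]
 [-0.    -0.002 -1.   ]]
top [0.385 0.006 1.518]
stand [271. 270.] 0.88 [0.487 0.166 0.097]
keeper_knob [297. 266.] 0.82 [0.497 0.086 0.116]
roll_low [250. 272.] 0.59 [0.48  0.231 0.093]
roll_low [246. 225.] 0.58 [0.64  0.262 0.001]
roll_low [263. 310.] 0.49 [ 0.367  0.198 -0.002]
roll_low [329. 292.] 0.41 [ 0.422 -0.01   0.068]
roll_full [298. 268.] 0.64 [0.493 0.084 0.088]
tub [385. 278.] 0.89 [ 0.468 -0.191  0.006]
shaker [328. 293.] 0.62 [ 0.42  -0.008  0.068]
mill [268. 268.] 0.72 [0.492 0.174 0.098]
mill [324. 216.] 0.52 [0.658 0.007 0.076]
sauce [300. 184.] 0.64 [0.746 0.08  0.121]
round_tub [345. 183.] 0.97 [ 0.781 -0.063  0.01 ]
mug [168. 265.] 0.71 [0.507 0.507 0.004]
spoon [201. 275.] 0.74 [0.475 0.4   0.001]
jar [473. 277.] 0.96 [ 0.469 -0.446  0.093]
jar [388. 279.] 0.49 [ 0.468 -0.202  0.004]
scene [ 1.469 -0.267  1.189]
```

```bash
python3 - <<'E'
import cv2
p=cv2.imread('pics/top0.png')[150:350,140:500]
cv2.imwrite('pics/topc.png',cv2.resize(p,None,fx=2.2,fy=2.2,interpolation=cv2.INTER_CUBIC))
E
```

```text
(no output)
```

View pics/topc.png

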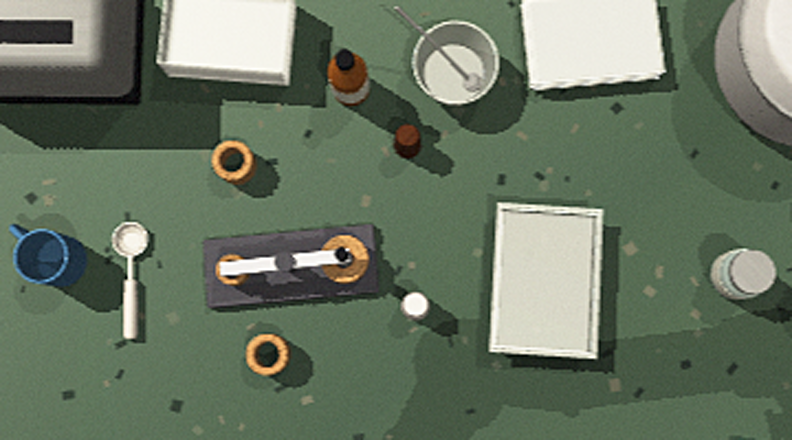

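View pics/scene0.png

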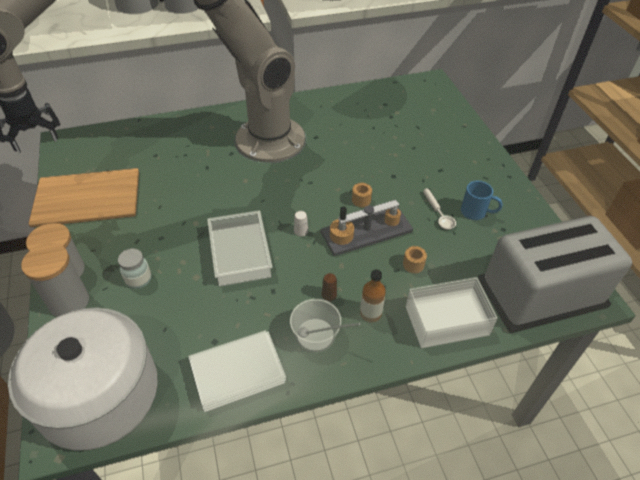

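The top view (crop scale 2.2, offset 140,150) and the scene view show the stand at top px (271,270), with the knob at (296,266).

Four things could be taken for roll_low:
- Thin ring on the stand's left (+y) post, px (245,272).
- Full roll under the knob, (297,267).
- Loose ring at (245,222).
- Loose ring at (261,311).

The thin one on the left post fits. The lone rectangular tub is at (388,278). I'll check the choice in a wrist close-up.

```bash
cat >> h.py <<'E'
def rel(targets,yaw=None):
    "world TCP targets -> normalised shift in tool axes now; yaw: world angle of tool x wanted"
    o=r.get_obs(); M=R.from_rotvec(o['orientation']).as_matrix()
    for t in targets: print(np.round(t,3),'->',np.round(M.T@(np.array(t)-o['tcp_pos'])/0.25,3))
    y0=np.degrees(np.arctan2(M[1,0],M[0,0])); print('tcp',np.round(o['tcp_pos'],3),'yaw x',round(y0,1),'tilt',np.round(M[:,2],3),'q7',round(o['joints'][6],2),'t',round(o['clock'],2))
    if yaw is not None: print('turn z',round(-(yaw-y0)/90,3))
def cloud(n):
    f=np.load(f'/tmp/{n}.npz'); d=f['d'];fx,fy,cx,cy=f['K'];v,u=np.mgrid[:480,:640]
    P=np.stack([(u-cx)/fx*d,(v-cy)/fy*d,d,np.ones_like(d)],-1)@f['E'].T
    return P[...,:3],f['p'],d>0
def box(P): 
    (c,s,a)=cv2.minAreaRect(P[:,:2].astype(np.float32)*1000); return np.round(c,1),np.round(s,1),round(a,1)
E
python3 - <<'E'
from h import *
P,p,ok=cloud('top')
x,y,z=P[...,0],P[...,1],P[...,2]
S=(x>.4)&(x<.58)&(y>.02)&(y<.31)
print('bar',box(P[S&(z>.078)&(z<.097)])); k=P[S&(z>.1)];print('knob',k.mean(0),len(k),k[:,2].max())
print('plate+',box(P[S&(z>.012)&(z<.024)]))
T=(x>.33)&(x<.62)&(y<-.08)&(y>-.31)
print('rim',box(P[T&(z>.03)&(z<.06)]))
C=(y<-.45)&(z>.12)&(x<.7); print('tall', C.sum(), z[C].max() if C.any() else 0)
print(np.round(r.camera_model('wrist')['hand_eye'],3))
rel([[.3,-.42,.33],[.45,-.2,.35],[.44,.165,.35]],90)
E
```

```text
bar (array([491.5, 173.4]), array([ 26.9, 179.5]), 8.7)
knob [0.49669481 0.1112517  0.12084735] 45 0.13605804059065374
plate+ (array([511.1, 174.9]), array([143.9, 250. ]), 4.8)
rim (array([ 471.2, -193.1]), array([151.2, 212.3]), 86.6)
tall 7766 0.7102050675604867
[[ 0.001 -0.954 -0.298  0.075]
 [ 1.     0.001 -0.001 -0.   ]
 [ 0.001 -0.298  0.954 -0.123]
 [ 0.     0.     0.     1.   ]]
[ 0.3  -0.42  0.33] -> [ 0.757 -0.779 -0.319]
[ 0.45 -0.2   0.35] -> [ 1.552 -1.488 -0.399]
[0.44  0.165 0.35 ] -> [ 1.867 -2.914 -0.399]
tcp [ 0.164 -0.655  0.25 ] yaw x 14.0 tilt [ 0. -0. -1.] q7 -0.08 t 0.7
turn z -0.844
```

>>> {"op": "servo_tool", "data": {"commands": [[[0.25,-0.26,-0.1],[0,0,-0.1]],[[0.5,-0.52,-0.2],[0,0,-0.2]],[[0.76,-0.78,-0.32],[0,0,-0.3]],[[0.76,-0.78,-0.32],[0,0,-0.4]],[[0.76,-0.78,-0.32],[0,0,-0.4]],[[0.76,-0.78,-0.32],[0,0,-0.4]],[[0.76,-0.78,-0.32],[0,0,-0.4]]]}}

```text
clock: 1.4
tcp_pos: [0.3046, -0.4159, 0.3325]
orientation: [2.839, 1.338, 0.004]
contact_force: [0.6, -0.3, -0.1]
grip_width: 0.0853
gripper_force: 0.0
```

```bash
python3 - <<'E'
from h import *
rel([[.40,-.25,.33],[.47,-.2,.3],[.47,0.165,.3]],95)
E
```

```text
[ 0.4  -0.25  0.33] -> [ 0.755 -0.128  0.01 ]
[ 0.47 -0.2   0.3 ] -> [ 1.087 -0.04   0.131]
[0.47  0.165 0.3  ] -> [ 2.213 -0.969  0.128]
tcp [ 0.305 -0.416  0.333] yaw x 50.5 tilt [ 0.003 -0.002 -1.   ] q7 0.09 t 1.4
turn z -0.495
```

>>> {"op": "servo_tool", "data": {"commands": [[[0.2,-0.02,0.0],[0,0,-0.1]],[[0.4,-0.04,0.05],[0,0,-0.2]],[[0.6,-0.06,0.1],[0,0,-0.3]],[[0.8,-0.1,0.13],[0,0,-0.4]],[[0.98,-0.15,0.13],[0,0,-0.5]],[[0.98,-0.2,0.13],[0,0,-0.5]],[[0.98,-0.2,0.13],[0,0,-0.5]]]}}

```text
clock: 2.1
tcp_pos: [0.4195, -0.1985, 0.2976]
orientation: [-2.118, -2.32, 0.001]
contact_force: [-0.6, -0.8, 0.1]
grip_width: 0.0856
gripper_force: 0.0
```

```bash
python3 - <<'E'
from h import *
P,p,d,m=grab('wrist','w0')
P,p,ok=cloud('wrist')
x,y,z=P[...,0],P[...,1],P[...,2]
T=ok&(x>.33)&(x<.62)&(y<-.08)&(y>-.31)
print('rim',box(P[T&(z>.042)&(z<.06)])); print('floor',box(P[T&(z<.012)&(z>.002)]),np.median(z[T]))
rel([[.47,0.0,.3],[.47,0.14,.3]],95)
E
```

```text
rim (array([ 469. , -193.6]), array([150.8, 212.7]), 86.8)
floor (array([ 475.3, -194.1]), array([227., 288.]), 89.8) 0.04997478104841302
[0.47 0.   0.3 ] -> [ 0.781  0.271 -0.01 ]
[0.47 0.14 0.3 ] -> [ 1.339  0.319 -0.01 ]
tcp [ 0.419 -0.2    0.298] yaw x 95.0 tilt [-0.    -0.001 -1.   ] q7 0.34 t 2.15
turn z -0.0
```

>>> {"op": "servo_tool", "data": {"commands": [[[0.2,0.07,0.0],[0,0,0]],[[0.4,0.14,0],[0,0,0]],[[0.6,0.2,0.0],[0,0,0]],[[0.8,0.27,0],[0,0,0]],[[1,0.3,0],[0,0,0]],[[1,0.3,0],[0,0,0]]]}}

```text
clock: 2.75
tcp_pos: [0.4735, 0.0598, 0.2983]
orientation: [-2.118, -2.319, -0.005]
contact_force: [0.1, -0.3, 0.5]
grip_width: 0.0854
gripper_force: 0.0
```

>>> {"op": "servo_tool", "data": {"commands": [[[0.2,0.02,0.0],[0,0,0]],[[0.36,0.02,0],[0,0,0]],[[0.36,0.02,0.0],[0,0,0]],[[0.36,0.02,0],[0,0,0]],[[0.36,0.02,0],[0,0,0]]]}}

```text
clock: 3.25
tcp_pos: [0.4706, 0.1432, 0.2975]
orientation: [2.127, 2.312, -0.002]
contact_force: [-0.1, -0.9, -0.3]
grip_width: 0.0854
gripper_force: 0.0
```

```bash
python3 - <<'E'
from h import *
grab('wrist','w1'); m=r.camera_model('wrist')
P,p,ok=cloud('wrist'); E=np.load('/tmp/wrist.npz')['E']
x,y,z=P[...,0],P[...,1],P[...,2]
S=ok&(x>.4)&(x<.58)&(y>.02)&(y<.32)
print('bar',box(P[S&(z>.083)&(z<.097)]),np.median(z[S&(z>.083)&(z<.097)])); k=P[S&(z>.126)];print('knob',k.mean(0),len(k),box(k))
print('plate',box(P[S&(z>.012)&(z<.022)]))
print('rolls',[box(P[S&(z>.048)&(z<.058)&s]) for s in (y<.15,y>.19)])
for t,h in [('keeper_knob',.111),('roll_low',.018),('roll_full',.018),('stand',0)]:
    for b in r.mark_of('wrist',t)[:4]: print(t,np.round(b['uv']),round(b['confidence'],2),pt(E,m,b['uv'],z=h))
rel([])
E
```

```text
bar (array([488., 174.]), array([ 27.5, 178.7]), 7.1) 0.09095819949506301
knob [0.47064114 0.1522795  0.34367224] 53184 (array([470.5, 126.3]), array([ 78.9, 142.7]), 87.9)
plate (array([488., 174.]), array([100.3, 249.4]), 5.9)
rolls [(array([495.9,  95.3]), array([67.4, 64.4]), 18.4), (array([479.5, 254.9]), array([43. , 39.6]), 8.9)]
keeper_knob [340. 273.] 0.56 [0.49557885 0.09401424 0.111     ]
roll_low [496.  88.] 0.97 [0.63176381 0.25544602 0.018     ]
roll_low [334.  74.] 0.59 [0.47908662 0.2546311  0.018     ]
roll_low [335. 157.] 0.38 [0.48732991 0.17889837 0.018     ]
roll_full [334. 236.] 0.94 [0.49439579 0.097858   0.018     ]
stand [332. 159.] 0.64 [0.48588329 0.17525861 0.        ]
tcp [0.47  0.145 0.298] yaw x 94.9 tilt [ 0. -0. -1.] q7 -0.49 t 3.5
```

View pics/w1.png

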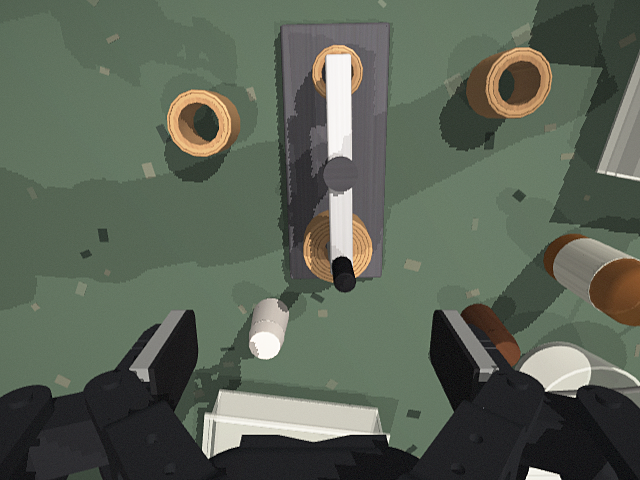

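The close view confirms it. The thinnest ring sits on the +y post at px (338,72). The full roll with the knob over it is at (338,245)/(343,270), and the larger loose rings are at (202,122) and (515,83). The measured post spacing and sizes agree with the data sheet.

```bash
python3 - <<'E'
from h import *
rel([[.4962,.0944,.17],[.4962,.0944,.117]],95.9)
E
```

```text
[0.496 0.094 0.17 ] -> [-0.209  0.087  0.511]
[0.496 0.094 0.117] -> [-0.209  0.087  0.723]
tcp [0.47  0.145 0.298] yaw x 94.9 tilt [ 0. -0. -1.] q7 -0.49 t 3.5
turn z -0.011
```

>>> {"op": "servo_tool", "data": {"commands": [[[-0.1,0.04,0.15],[0,0,-0.01]],[[-0.2,0.085,0.3],[0,0,-0.01]],[[-0.21,0.087,0.45],[0,0,-0.01]],[[-0.21,0.087,0.55],[0,0,-0.01]],[[-0.21,0.087,0.65],[0,0,-0.01]],[[-0.21,0.087,0.72],[0,0,-0.01]],[[-0.21,0.087,0.72],[0,0,-0.01]],[[-0.21,0.087,0.72],[0,0,-0.01]]], "claw": 0.4, "squeeze": 20}}

```text
clock: 4.3
tcp_pos: [0.4962, 0.0954, 0.1181]
orientation: [-2.104, -2.333, 0.0]
contact_force: [0.5, 0.1, 0.0]
grip_width: 0.0508
gripper_force: 0.0
```

>>> {"op": "servo_tool", "data": {"commands": [[[0,0,0],[0,0,0]],[[0,0,0],[0,0,0]],[[0,0,0],[0,0,0]],[[0,0,0],[0,0,0]],[[0,0,0],[0,0,0]],[[0,0,0],[0,0,0]]], "claw": 1}}

```text
clock: 4.9
tcp_pos: [0.4975, 0.0956, 0.1189]
orientation: [2.103, 2.331, 0.004]
contact_force: [3.5, -1.5, 6.1]
grip_width: 0.0173
gripper_force: 22.9
```

>>> {"op": "servo_tool", "data": {"commands": [[[0.004,0.05,0],[0,0,0]],[[0.016,0.1,0],[0,0,0]],[[0.035,0.145,0],[0,0,0]],[[0.06,0.188,0],[0,0,0]],[[0.094,0.226,0],[0,0,0]],[[0.132,0.26,0],[0,0,0]],[[0.175,0.285,0],[0,0,0]],[[0.22,0.304,0],[0,0,0]],[[0.27,0.316,0],[0,0,0]],[[0.315,0.32,0],[0,0,0]],[[0.315,0.32,0],[0,0,0]],[[0.315,0.32,0],[0,0,0]],[[0.315,0.32,0],[0,0,0]]]}}

```text
clock: 6.2
tcp_pos: [0.5686, 0.1829, 0.1181]
orientation: [2.103, 2.333, 0.004]
contact_force: [5.8, 0.1, -0.8]
grip_width: 0.0169
gripper_force: 22.8
```

>>> {"op": "servo_tool", "data": {"commands": [[[0,0,0],[0,0,0]],[[0,0,0],[0,0,0]],[[0,0,0],[0,0,0]],[[0,0,-0.1],[0,0,0]],[[0,0,-0.25],[0,0,0]],[[0,0,-0.4],[0,0,0]],[[0,0,-0.4],[0,0,0]],[[0,0,-0.4],[0,0,0]]], "claw": 0}}

```text
clock: 7.0
tcp_pos: [0.5675, 0.1823, 0.2185]
orientation: [2.103, 2.333, 0.002]
contact_force: [-0.2, 0.1, -1.4]
grip_width: 0.0852
gripper_force: 0.0
```

```bash
python3 - <<'E'
from h import *
p,d,E,m=grab('top')
P,p,ok=cloud('top'); x,y,z=P[...,0],P[...,1],P[...,2]
cv2.imwrite('pics/t1.png',cv2.resize(p[200:330,190:350,::-1],None,fx=4,fy=4))
rel([[.4795,.254,.2],[.4795,.254,.12],[.4795,.254,.040]],95.9)
E
```

```text
[0.48  0.254 0.2  ] -> [ 0.323 -0.318  0.069]
[0.48  0.254 0.12 ] -> [ 0.324 -0.317  0.389]
[0.48  0.254 0.04 ] -> [ 0.324 -0.317  0.709]
tcp [0.567 0.182 0.217] yaw x 95.9 tilt [-0.001 -0.001 -1.   ] q7 -0.59 t 7.05
turn z 0.0
```

View pics/t1.png

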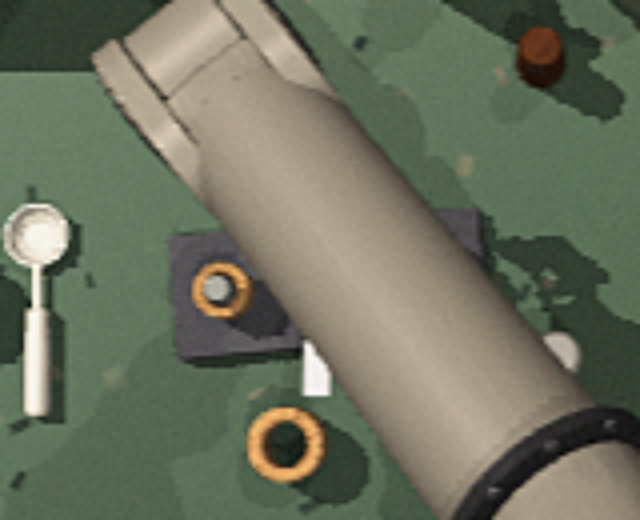

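The bar now lies square across the stand (its free end at crop px (316,370)) and the thin roll is exposed at (220,290). Next I descend on it.

>>> {"op": "servo_tool", "data": {"commands": [[[0.16,-0.16,0],[0,0,0]],[[0.32,-0.315,0.03],[0,0,0]],[[0.325,-0.317,0.15],[0,0,0]],[[0.325,-0.317,0.3],[0,0,0]],[[0.325,-0.317,0.4],[0,0,0]],[[0.325,-0.317,0.5],[0,0,0]],[[0.325,-0.317,0.58],[0,0,0]],[[0.325,-0.317,0.66],[0,0,0]],[[0.325,-0.317,0.7],[0,0,0]],[[0.325,-0.317,0.7],[0,0,0]],[[0.325,-0.317,0.7],[0,0,0]]], "claw": 0.15}}

```text
clock: 8.15
tcp_pos: [0.48, 0.2549, 0.0428]
orientation: [-2.103, -2.333, 0.001]
contact_force: [0.3, 0.8, 0.4]
grip_width: 0.0725
gripper_force: 0.0
```

>>> {"op": "servo_tool", "data": {"commands": [[[0,0,0],[0,0,0]],[[0,0,0],[0,0,0]],[[0,0,0],[0,0,0]],[[0,0,0],[0,0,0]],[[0,0,0],[0,0,0]],[[0,0,0],[0,0,0]]], "claw": 1, "squeeze": 25}}

```text
clock: 8.75
tcp_pos: [0.4807, 0.255, 0.0439]
orientation: [2.103, 2.333, 0.002]
contact_force: [-1.1, -1.0, 6.4]
grip_width: 0.0439
gripper_force: 25.3
```

>>> {"op": "servo_tool", "data": {"commands": [[[0,0,-0.05],[0,0,0]],[[0,0,-0.13],[0,0,0]],[[0,0,-0.22],[0,0,0]],[[0,0,-0.32],[0,0,0]],[[0,0,-0.42],[0,0,0]],[[0,0,-0.52],[0,0,0]],[[0,0,-0.62],[0,0,0]],[[0,0,-0.68],[0,0,0]],[[0,0,-0.68],[0,0,0]],[[0,0,-0.68],[0,0,0]]]}}

```text
clock: 9.75
tcp_pos: [0.48, 0.2543, 0.2124]
orientation: [2.104, 2.333, -0.001]
contact_force: [-0.3, -0.5, -1.6]
grip_width: 0.0439
gripper_force: 25.7
```

```bash
python3 - <<'E'
from h import *
rel([[.475,.02,.213],[.469,-.1936,.213]],86.8)
E
```

```text
[0.475 0.02  0.213] -> [-0.93  -0.116 -0.002]
[ 0.469 -0.194  0.213] -> [-1.778e+00 -2.280e-01 -1.000e-03]
tcp [0.48  0.254 0.212] yaw x 95.9 tilt [-0. -0. -1.] q7 -0.78 t 9.75
turn z 0.101
```

>>> {"op": "servo_tool", "data": {"commands": [[[-0.08,-0.01,0],[0,0,0]],[[-0.22,-0.03,0],[0,0,0]],[[-0.36,-0.05,0],[0,0,0]],[[-0.5,-0.065,0],[0,0,0]],[[-0.64,-0.08,0],[0,0,0]],[[-0.78,-0.1,0],[0,0,0]],[[-0.9,-0.115,0],[0,0,0]],[[-0.9,-0.115,0],[0,0,0]]]}}

```text
clock: 10.55
tcp_pos: [0.4735, 0.0229, 0.2109]
orientation: [-2.111, -2.325, 0.007]
contact_force: [0.7, -0.1, -0.2]
grip_width: 0.0435
gripper_force: 25.7
```

>>> {"op": "servo_tool", "data": {"commands": [[[-0.08,-0.01,0],[0,0,0.02]],[[-0.22,-0.03,0],[0,0,0.04]],[[-0.36,-0.05,0],[0,0,0.06]],[[-0.5,-0.065,0],[0,0,0.08]],[[-0.64,-0.08,0],[0,0,0.1]],[[-0.78,-0.1,0],[0,0,0.1]],[[-0.878,-0.115,0],[0,0,0.1]],[[-0.878,-0.115,0],[0,0,0.1]],[[-0.878,-0.115,0],[0,0,0.1]]]}}

```text
clock: 11.45
tcp_pos: [0.4684, -0.1927, 0.2116]
orientation: [-2.279, -2.159, 0.0]
contact_force: [-0.1, 1.2, 0.2]
grip_width: 0.0434
gripper_force: 25.7
```

```bash
python3 - <<'E'
from h import *
grab('wrist','w2')
rel([[.469,-.1936,.1],[.469,-.1936,.031]],86.8)
E
```

```text
[ 0.469 -0.194  0.1  ] -> [-0.007  0.002  0.448]
[ 0.469 -0.194  0.031] -> [-0.008  0.003  0.724]
tcp [ 0.469 -0.192  0.212] yaw x 87.0 tilt [-0.001  0.001 -1.   ] q7 0.04 t 11.5
turn z 0.002
```

View pics/w2.png

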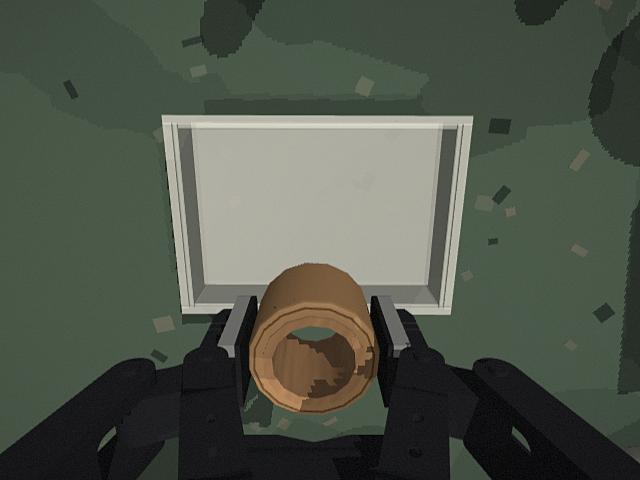

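The roll (px (315,340)) is held upright above the tub, whose opening spans px (165–470, 115–310). I lower it gently.

>>> {"op": "servo_tool", "data": {"commands": [[[-0.004,0.002,0.08],[0,0,0]],[[-0.005,0.002,0.18],[0,0,0]],[[-0.005,0.002,0.28],[0,0,0]],[[-0.005,0.002,0.38],[0,0,0]],[[-0.005,0.002,0.48],[0,0,0]],[[-0.005,0.002,0.56],[0,0,0]],[[-0.005,0.002,0.63],[0,0,0]],[[-0.005,0.002,0.68],[0,0,0]],[[-0.005,0.002,0.705],[0,0,0]],[[-0.005,0.002,0.71],[0,0,0]],[[-0.005,0.002,0.715],[0,0,0]],[[-0.005,0.002,0.715],[0,0,0]],[[-0.005,0.002,0.715],[0,0,0]]]}}

```text
clock: 12.8
tcp_pos: [0.4697, -0.1948, 0.0347]
orientation: [2.28, 2.16, 0.001]
contact_force: [0.3, -0.1, 0.1]
grip_width: 0.0436
gripper_force: 25.7
```

>>> {"op": "servo_tool", "data": {"commands": [[[0,0,0.004],[0,0,0]],[[0,0,0.008],[0,0,0]],[[0,0,0.01],[0,0,0]],[[0,0,0.012],[0,0,0]],[[0,0,0.012],[0,0,0]]]}}

```text
clock: 13.3
tcp_pos: [0.4692, -0.1946, 0.031]
orientation: [-2.28, -2.161, 0.0]
contact_force: [-0.0, 0.5, -0.9]
grip_width: 0.0437
gripper_force: 25.7
```

Still no contact force, so I go on a little at a time.

>>> {"op": "servo_tool", "data": {"commands": [[[0,0,0.003],[0,0,0]],[[0,0,0.005],[0,0,0]],[[0,0,0.005],[0,0,0]],[[0,0,0.005],[0,0,0]]]}}

```text
clock: 13.7
tcp_pos: [0.4693, -0.1946, 0.0299]
orientation: [2.28, 2.161, -0.0]
contact_force: [-0.6, 0.4, 1.3]
grip_width: 0.0435
gripper_force: 25.8
```

>>> {"op": "servo_tool", "data": {"commands": [[[0,0,0.003],[0,0,0]],[[0,0,0.005],[0,0,0]],[[0,0,0.005],[0,0,0]],[[0,0,0.005],[0,0,0]]]}}

```text
clock: 14.1
tcp_pos: [0.4694, -0.1946, 0.0297]
orientation: [2.28, 2.161, -0.001]
contact_force: [-5.4, 1.4, 17.7]
grip_width: 0.0438
gripper_force: 27.0
```

Contact with the floor. I back off a hair and release.

>>> {"op": "servo_tool", "data": {"commands": [[[0,0,-0.003],[0,0,0]],[[0,0,-0.004],[0,0,0]],[[0,0,-0.004],[0,0,0]]]}}

```text
clock: 14.4
tcp_pos: [0.4694, -0.1946, 0.0298]
orientation: [2.28, 2.161, -0.0]
contact_force: [-1.4, 0.0, 7.3]
grip_width: 0.0435
gripper_force: 26.3
```

>>> {"op": "servo_tool", "data": {"commands": [[[0,0,0],[0,0,0]],[[0,0,0],[0,0,0]],[[0,0,0],[0,0,0]],[[0,0,0],[0,0,0]],[[0,0,0],[0,0,0]],[[0,0,0],[0,0,0]]], "claw": 0.3}}

```text
clock: 15.0
tcp_pos: [0.4693, -0.1946, 0.0295]
orientation: [-2.28, -2.161, -0.0]
contact_force: [-0.2, 0.1, -0.1]
grip_width: 0.0598
gripper_force: 0.0
```

>>> {"op": "servo_tool", "data": {"commands": [[[0,0,-0.05],[0,0,0]],[[0,0,-0.15],[0,0,0]],[[0,0,-0.28],[0,0,0]],[[0,0,-0.45],[0,0,0]],[[0,0,-0.62],[0,0,0]],[[0,0,-0.75],[0,0,0]],[[0,0,-0.75],[0,0,0]],[[0,0,-0.75],[0,0,0]]]}}

```text
clock: 15.8
tcp_pos: [0.4695, -0.1947, 0.2183]
orientation: [2.279, 2.159, 0.001]
contact_force: [-0.0, -0.7, -1.0]
grip_width: 0.0595
gripper_force: 0.0
```

```bash
python3 - <<'E'
from h import *
grab('wrist','w3')
P,p,ok=cloud('wrist');x,y,z=P[...,0],P[...,1],P[...,2]
T=ok&(abs(x-.469)<.08)&(abs(y+.1936)<.05)
q=P[T&(z>.035)&(z<.044)];print('roll top',box(q) if len(q) else None,len(q))
c=np.array([.488,.174]);a=np.radians(5.9);k=c+.08*np.array([np.cos(a),np.sin(a)]);print('knob expected',k)
rel([[.47,.02,.217],[*k,.217]],95.9)
E
```

```text
roll top (array([ 467.6, -196. ]), array([42.7, 43. ]), 88.0) 1523
knob expected [0.56757623 0.1822234 ]
[0.47  0.02  0.217] -> [ 0.857 -0.041  0.   ]
[0.568 0.182 0.217] -> [ 1.526  0.314 -0.   ]
tcp [ 0.469 -0.195  0.217] yaw x 86.9 tilt [-0. -0. -1.] q7 0.04 t 15.85
turn z -0.1
```

View pics/w3.png

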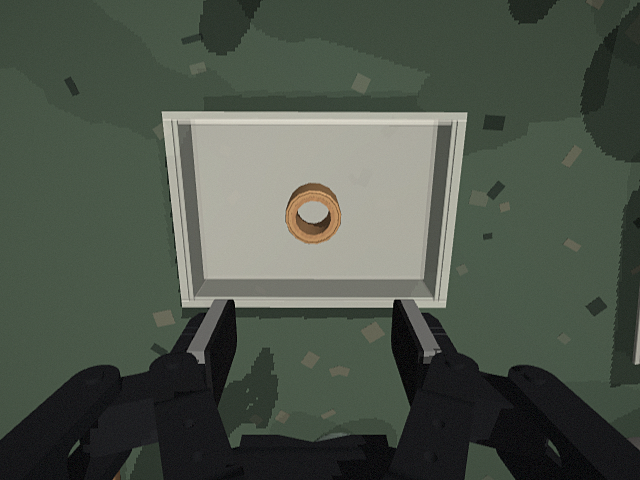

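The roll lies flat at the tub's centre, px (313,213), top at 40 mm. Now back to the knob.

>>> {"op": "servo_tool", "data": {"commands": [[[0.18,0,0],[0,0,-0.03]],[[0.36,0,0],[0,0,-0.06]],[[0.54,0.04,0],[0,0,-0.09]],[[0.72,0.1,0],[0,0,-0.1]],[[0.88,0.15,0],[0,0,-0.1]],[[0.95,0.2,0],[0,0,-0.1]],[[0.95,0.2,0],[0,0,-0.1]],[[0.95,0.2,0],[0,0,-0.1]]]}}

```text
clock: 16.65
tcp_pos: [0.531, 0.0397, 0.2156]
orientation: [-2.101, -2.333, 0.004]
contact_force: [-0.8, 0.7, -0.3]
grip_width: 0.06
gripper_force: 0.0
```

```bash
python3 - <<'E'
from h import *
grab('wrist')
P,p,ok=cloud('wrist');x,y,z=P[...,0],P[...,1],P[...,2]
T=ok&(abs(x-.5676)<.03)&(abs(y-.182)<.03)&(z>.122)&(z<.14)
print(T.sum(), box(P[T]) if T.any() else None)
rel([[.5676,.1822,.217],[.5676,.1822,.117]],95.9)
E
```

```text
449 (array([568. , 167.9]), array([ 6.1, 16. ]), 89.3)
[0.568 0.182 0.217] -> [ 0.556  0.205 -0.006]
[0.568 0.182 0.117] -> [0.556 0.206 0.394]
tcp [0.531 0.039 0.216] yaw x 95.9 tilt [-0.003 -0.001 -1.   ] q7 -0.33 t 16.7
turn z -0.0
```

>>> {"op": "servo_tool", "data": {"commands": [[[0.18,0.07,0],[0,0,0]],[[0.36,0.14,0],[0,0,0]],[[0.53,0.205,0],[0,0,0]],[[0.53,0.205,0.05],[0,0,0]],[[0.53,0.205,0.15],[0,0,0]],[[0.53,0.205,0.25],[0,0,0]],[[0.53,0.205,0.34],[0,0,0]],[[0.53,0.205,0.39],[0,0,0]],[[0.53,0.205,0.39],[0,0,0]],[[0.53,0.205,0.39],[0,0,0]]]}}

```text
clock: 17.7
tcp_pos: [0.5695, 0.1763, 0.12]
orientation: [2.104, 2.332, 0.0]
contact_force: [0.3, 0.4, -0.1]
grip_width: 0.0601
gripper_force: 0.0
```

>>> {"op": "servo_tool", "data": {"commands": [[[0,0,0],[0,0,0]],[[0,0,0],[0,0,0]],[[0,0,0],[0,0,0]],[[0,0,0],[0,0,0]],[[0,0,0],[0,0,0]],[[0,0,0],[0,0,0]]], "claw": 1, "squeeze": 20}}

```text
clock: 18.3
tcp_pos: [0.5693, 0.1772, 0.1204]
orientation: [2.103, 2.333, 0.0]
contact_force: [-2.2, -1.2, 7.1]
grip_width: 0.0171
gripper_force: 22.2
```

```bash
python3 - <<'E'
from h import *
rel([[.4962,.0944,.117]],95.9)
E
```

```text
[0.496 0.094 0.117] -> [-0.299 -0.325  0.013]
tcp [0.569 0.177 0.12 ] yaw x 95.9 tilt [ 0.001 -0.    -1.   ] q7 -0.66 t 18.3
turn z 0.0
```

>>> {"op": "servo_tool", "data": {"commands": [[[-0.05,-0.007,0],[0,0,0]],[[-0.098,-0.022,0],[0,0,0]],[[-0.143,-0.045,0],[0,0,0]],[[-0.184,-0.074,0],[0,0,0]],[[-0.22,-0.11,0],[0,0,0]],[[-0.25,-0.15,0],[0,0,0]],[[-0.273,-0.194,0],[0,0,0]],[[-0.288,-0.242,0],[0,0,0]],[[-0.297,-0.29,0],[0,0,0]],[[-0.298,-0.315,0],[0,0,0]],[[-0.298,-0.325,0],[0,0,0]],[[-0.298,-0.325,0],[0,0,0]],[[-0.298,-0.325,0],[0,0,0]]]}}

```text
clock: 19.6
tcp_pos: [0.498, 0.0897, 0.1201]
orientation: [2.105, 2.325, -0.002]
contact_force: [6.2, -7.3, 6.3]
grip_width: 0.0173
gripper_force: 22.5
```

>>> {"op": "servo_tool", "data": {"commands": [[[0,0,0],[0,0,0]],[[0,0,0],[0,0,0]],[[0,0,0],[0,0,0]],[[0,0,0],[0,0,0]],[[0,0,-0.1],[0,0,0]],[[0,0,-0.25],[0,0,0]],[[0,0,-0.4],[0,0,0]],[[0.15,0,-0.55],[0,0,0]],[[0.2,0,-0.65],[0,0,0]],[[0.2,0,-0.7],[0,0,0]],[[0.2,0,-0.7],[0,0,0]],[[0.2,0,-0.7],[0,0,0]]], "claw": 0}}

```text
clock: 20.8
tcp_pos: [0.4906, 0.1425, 0.2931]
orientation: [-2.105, -2.331, 0.004]
contact_force: [-0.5, -0.0, 1.0]
grip_width: 0.0855
gripper_force: 0.0
```

```bash
python3 - <<'E'
from h import *
grab('wrist','w4')
P,p,ok=cloud('wrist')
x,y,z=P[...,0],P[...,1],P[...,2]
S=ok&(x>.4)&(x<.58)&(y>.02)&(y<.32)
print('bar',box(P[S&(z>.083)&(z<.097)]))
print('plate',box(P[S&(z>.012)&(z<.022)]))
print('full',box(P[S&(z>.048)&(z<.058)&(y<.15)])); rel([])
E
```

```text
bar (array([488.2, 175.7]), array([ 27.1, 174.8]), 6.4)
plate (array([488.1, 173.6]), array([100.3, 248.2]), 5.9)
full (array([496.7,  94. ]), array([66.4, 62.8]), 5.4)
tcp [0.49  0.142 0.293] yaw x 95.8 tilt [-0.003 -0.001 -1.   ] q7 -0.48 t 20.85
```

View pics/w4.png

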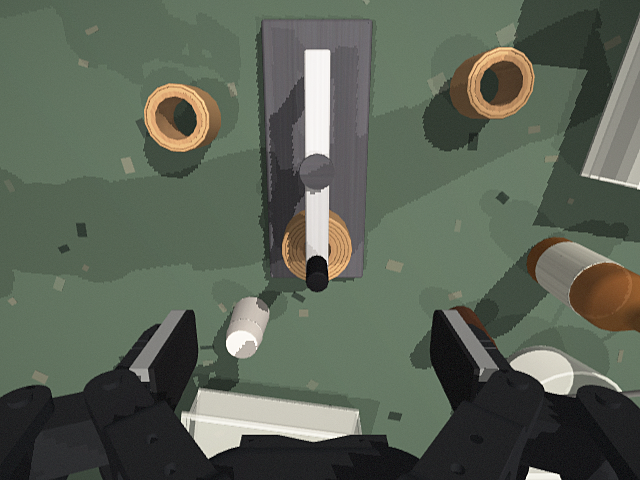

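The bar lies along the stand again, px (317,50)–(317,270) and within 0.5° of the plate's axis. The full roll is still seated at (317,245) and the arm is clear.

```bash
python3 -c "
from bench import r
print(r.hand_in())"
```

```text
the job is handed in; nothing more can be done
None
```

I've handed the job in: the thin roll lies flat on the tub floor, the keeper bar is back over the posts (within about 0.5° of the stand's axis), and the full roll is still on its post. It took about 21 s of the 72 s allowed, and no verdict came back.

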